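# Weigh the taller caliper piston on the spring scale

## Task

Hang the taller of the two pistons by its steel bail on the hook of the bench spring scale, easing it down gently so the hook is not driven to its bottom stop. Let it settle on the spring before you take your hand away, then leave it hanging there free, upright and still. Leave the shorter piston standing where it is.

Things in the scene. Friction and masses are not known exactly. Their poses are not given: they have to be found in the camera images.
- piston_long: Taller piston: black cup, 42 across, 60 high, in a rigid steel strap bail (upside-down U). Bail legs (3 thick, 14 wide) at its +y and -y: 48 over the legs, 42 between. Top strap (14 wide in x) spans z 120 to 124; under it, down to the rim, the bail is open along x. Grip across the legs (along y) near the top. Same either way round. 135 to 205 g. Origin: centre of underside, z up. Sizes in mm.
- piston_short: Shorter piston, to be left alone: same 42 mm diameter and same bail, but the cup is only 35 mm high and the bail's top is 99 mm above the origin. Origin: centre of its underside.
- hook_seat (a point): Middle of the hook arm's flat top (z 180 mm unloaded); moves with the hook. Arm level, 16 mm wide, 6 thick, pointing along own -x roughly to the robot, ending in an upturned lip (inner face 35 mm, outer 40 mm from here, top 22 mm above seat). Grey fixed column, 186 high, 56 wide, its front 55 mm away along +x. Nothing over or under the arm. Strap lies across the arm behind the lip, piston x along arm.
- hook (a joint): How far the hook has sunk on its spring, m: 0 unloaded, straight down positive, bottom stop at 0.050. Stiffness 80 N/m, damped; the taller piston hanging free sinks it 15 to 25 mm and it settles within about 1 s.
Things that resemble listed ones, but are neither listed nor needed, are in the scene too. What is shaped like the piston_long but turquoise is not meant. Of the things that look like the part that bears hook_seat, the smaller one is meant.

How it is judged:
By the outcome, as a careful person would: the job done as asked, in the order asked, and still so for the second after the job is handed in, with the robot touching nothing.
It also fails if it takes over 45 s, if anything falls off the work surface, if the arm or the gripper's body presses on something with over 40 N, if the wrist force passes 120 N, or if a joint passes its speed limit or range.

## Robot

A 6-joint arm with a two-finger parallel gripper is mounted at the origin on the work surface. World frame = base frame: x ahead of the robot, y to its left, z up, the work surface at z = 0. Lengths are in m, angles in rad, forces in N, time in s.
With the tool pointing down it reaches from about 0.35 to 0.925 m from the base axis. Payload 6.4 kg.
Tool frame: the origin (TCP) lies at the very end of the fingers, on their centre line; the grasp point (between the pads) lies 19 mm behind it; z points along the fingers, x is the direction in which the jaws open and shut, and the axes are right-handed (so a half turn about z gives the same grasp; the last joint's range is limited). The gripper opens to 85 mm and grips with 20 to 120 N. Pads are 22 mm wide; open, the fingers measure 114 mm over their backs; the gripper's body (76 mm by 85 mm) begins 54 mm behind the grasp point. The pads swing forward as they close: fully open they stand 13 mm farther back than shut.
Start: joints at [-1.404, 0.245, 1.558, -0, 1.339, -0.174], TCP at [0.217, -0.613, 0.231] pointing down, gripper open.
Joint ranges: [-3.13, 3.13], [-1.02, 2.26], [0.13, 2.54], [-0.95, 4.09], [0.21, 2.88], [-2.74, 2.74]. Speed limits (rad/s): [2.57, 2.57, 3.14, 3.14, 3.14, 3.14].

## Interface

Orientations are given as a unit quaternion [x, y, z, w].
In Python, from plant import manip gives the robot as it stands.
- The arm moves only by the tool drive_tool, never from a script. Its arguments are lists of equal length, an entry for each row: "delta_pos": the shift along the tool's x, y, z in m, a list of three; "turn": the turn about the tool's z in units of 5 degrees (1.0 is 5 degrees). In form: {"delta_pos": [[dx, dy, dz], ...], "turn": [turn, ...]}. A call has 1 to 10 rows; each row is the pose to reach, as a shift and turn from the pose commanded when the call began, along the tool's axes at that moment; what a row does not reach only later rows make up. A row lasts 1/12 s, in which the tool goes at most 41.7 mm and 7.16 degrees, less where a joint would pass 70% of its speed; a pose out of reach is approached as far as the arm can. A call with a gripper value outside its range is refused whole. "gripper" is the gripper's target within -1 to 1 (shut at 1, half-way at 0, fully open at -1), set as the call begins (left out, the last holds). The fingers move at their own pace and stop on an object; the grip force is fixed at half the most. Time passes only in rows, so rows that repeat a pose let the fingers close. It gives the time, the measured TCP pose, the force and the opening at its end, in the units of the state.
- manip.sense(): the state, without advancing time (a new reading comes with each control period).
- manip.camera(name): name is "scene" or "top"; returns a dict with "image" (400x640x3 uint8, blue, green, red), "range_z" (400x640 float32, m along the optical axis (not along the pixel's ray), 0 where there is no reading), "intrinsics" (3x3 intrinsics, pixels), "distortion" ([k1, k2, p1, p2, k3] as OpenCV has them; the pictures are not rectified), "extrinsics" (4x4, takes a point from world to camera coordinates). Camera axes: x right, y down, z forward; pixel columns grow to the right and rows downward; lengths in m; the calibration is good to about 2 mm. A picture is of the moment at which its call begins.
- manip.finish_job(): hands the job in, once; it reports no verdict.
The state is a dict: "time": time; "q": joint angles; "joint_velocities": joint speeds; "joint_torque": joint torques, N m; "ee_pos": TCP position; "ee_rot": TCP orientation; "wrist_force": force on the tool from outside, world axes, zero at the start; "moment": the same for the moment, N m; "width": finger opening in m.
Only numpy, scipy, OpenCV 4.12 (cv2) and the standard library are available. Lean on these libraries where they do the work, as an engineer would, in place of code of your own. Each camera call takes 0.05 s, during which the arm holds its last target. There are 200 camera calls.

## Working session

There is one attempt and no reset: what is moved stays moved. The work goes in short steps, Python scripts to look and compute and a tool call to move; the robot and the scene stay as the last step left them, time stands still between calls to the robot, and variables do not carry over. Pictures are saved under pics/ and viewed, about 8 in all and at most 12, crops included, and the job is handed in when it is done.

Besides the shell and the picture viewer there is one more tool, called by a JSON object that holds its "fn" and its "kwargs", one argument or row to a line. drive_tool: Moves the arm, as the interface text tells. Its arguments: {"type":"object","properties":{"delta_pos":{"type":"array","items":{"type":"array","items":{"type":"number"}}},"turn":{"type":"array","items":{"type":"number"}},"gripper":{"type":"number"}},"required":["delta_pos","turn"]}

```bash
mkdir -p pics
cat > h.py <<'E'
from plant import manip
import numpy as np, cv2
def cam(n,tag=None):
    c=manip.camera(n)
    if tag: cv2.imwrite(f'pics/{tag}.png',c['image'])
    np.savez(f'{n}.npz',**{k:np.array(v) for k,v in c.items()})
    return c
def cloud(c):
    K,D,E=np.array(c['intrinsics'],float),np.array(c['distortion'],float),np.array(c['extrinsics'])
    v,u=np.mgrid[0:400,0:640]
    p=cv2.undistortPoints(np.stack([u,v],-1).reshape(-1,1,2).astype(float),K,D).reshape(400,640,2)
    z=np.array(c['range_z']).astype(float)
    P=np.dstack([p[...,0]*z,p[...,1]*z,z])
    W=(P-E[:3,3])@E[:3,:3]
    W[z==0]=np.nan
    return W
E
python3 - <<'E'
from h import *
for n in('scene','top'):
    c=cam(n,n+'0'); E=np.array(c['extrinsics']); print(n,-E[:3,:3].T@E[:3,3],E[:3,:3].round(2).tolist())
s=manip.sense();print({k:np.round(v,3).tolist() for k,v in s.items()})
E
```

```text
scene [ 1.29091337 -0.39662248  0.76050908] [[0.43, 0.9, 0.01], [0.51, -0.23, -0.83], [-0.74, 0.37, -0.56]]
top [0.37690822 0.00709287 1.20042107] [[0.0, -1.0, -0.01], [-1.0, -0.0, -0.07], [0.07, 0.01, -1.0]]
{'time': 0.1, 'q': [-1.404, 0.246, 1.559, 0.0, 1.339, -0.174], 'joint_velocities': [0.001, -0.002, -0.004, 0.001, -0.002, 0.0], 'joint_torque': [0.0, -43.068, -32.713, -0.0, 0.003, -0.0], 'ee_pos': [0.217, -0.612, 0.23], 'ee_rot': [0.817, -0.577, -0.001, -0.001], 'wrist_force': [-0.664, 0.24, -0.543], 'moment': [-0.031, 0.022, -0.048], 'width': 0.086}
```

View pics/scene0.png

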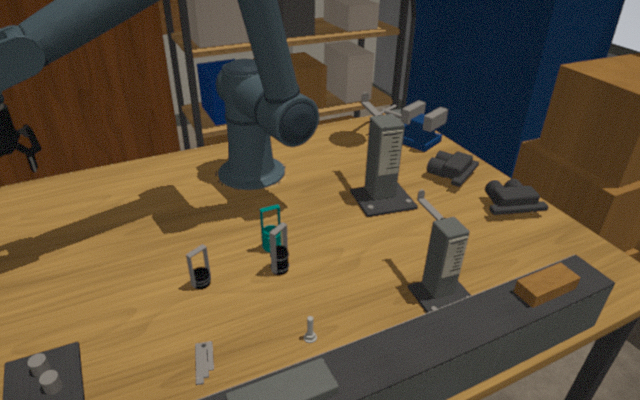

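View pics/top0.png

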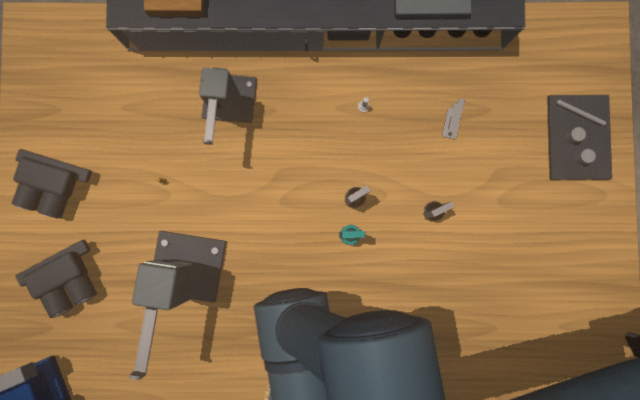

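The scene view shows the tall black piston at about (278,250), with the turquoise one just behind it. The short piston is at (200,270) and the smaller scale is at (445,255), its hook tip near (420,193). In the top view these are at (357,196), (437,210) and (210,105).

Run:
```python
from h import *
T=cloud(np.load('top.npz'));S=cloud(np.load('scene.npz'))
def fit(P,name):
    xy=P[:,:2].astype(np.float32)
    r=cv2.minAreaRect(xy); print(name,len(P),'med',np.median(P,0).round(4),'rect',np.round(r[0],4),np.round(r[1],4),round(r[2],1),'z',np.percentile(P[:,2],[5,95]).round(4))
def sel(W,u0,u1,v0,v1,z0,z1):
    P=W[v0:v1,u0:u1].reshape(-1,3); return P[(P[:,2]>z0)&(P[:,2]<z1)]
fit(sel(T,335,380,175,215,.112,.135),'long strap top')
fit(sel(T,335,380,175,215,.03,.065),'long cup top')
fit(sel(T,420,460,195,225,.09,.11),'short strap top')
fit(sel(T,335,380,218,250,.05,.16),'teal top')
fit(sel(S,262,295,215,280,.112,.135),'long strap sc')
fit(sel(S,262,295,215,280,.005,.13),'long all sc')
fit(sel(S,185,215,235,295,.09,.11),'short strap sc')
fit(sel(T,195,230,95,150,.165,.215),'hook top')
fit(sel(T,195,235,60,97,.165,.215),'col top')
fit(sel(S,410,445,185,228,.165,.215),'hook sc')
fit(sel(S,425,470,210,300,.175,.2),'col sc')
fit(sel(T,195,235,95,150,.165,.19),'arm top'); fit(sel(T,195,230,95,150,.193,.215),'lip top')
for n,W in(('top',T),):
  for v in range(66,146,4): print(v,[ (u,*W[v,u].round(3)) for u in range(204,220,5)])
im=np.load('top.npz')['image'];a=cv2.resize(im[55:155,190:270],None,fx=5,fy=5,interpolation=2)
b=cv2.resize(im[170:250,325:385],(375,500),interpolation=2)
cv2.imwrite('pics/c1.png',np.hstack([a,b]))
```

```text
long strap top 152 med [ 0.4739 -0.0926  0.1229] rect [ 0.4748 -0.0929] [0.0139 0.0484] 31.1 z [0.1195 0.1261]
long cup top 157 med [ 0.4728 -0.0906  0.0573] rect [ 0.4739 -0.0917] [0.0432 0.0455] 44.5 z [0.0437 0.0616]
short strap top 150 med [ 0.4437 -0.2738  0.0977] rect [ 0.4444 -0.2751] [0.0138 0.0486] 26.9 z [0.0945 0.1012]
teal top 273 med [ 0.3891 -0.0796  0.1209] rect [ 0.3886 -0.0795] [0.0443 0.0414] 47.1 z [0.0543 0.1257]
long strap sc 120 med [ 0.4811 -0.0978  0.1231] rect [ 0.4476 -0.1071] [0.0875 0.0511] 25.5 z [0.1142 0.1254]
long all sc 1114 med [ 0.4721 -0.0936  0.0532] rect [ 0.4357 -0.0879] [0.0497 0.1328] 80.5 z [0.0137 0.1232]
short strap sc 121 med [ 0.4488 -0.2804  0.0994] rect [ 0.4465 -0.2777] [0.017  0.0484] 24.8 z [0.0915 0.102 ]
hook top 534 med [0.6316 0.2137 0.18  ] rect [0.6211 0.2048] [0.1019 0.0553] 5.3 z [0.1733 0.1909]
col top 834 med [0.6959 0.2058 0.1855] rect [0.699  0.2071] [0.0568 0.067 ] 86.8 z [0.1761 0.1887]
hook sc 379 med [0.6305 0.2076 0.1807] rect [0.6346 0.2064] [0.0327 0.1261] 73.3 z [0.1746 0.1954]
col sc 697 med [0.6994 0.2028 0.1847
[... 4756 characters left out ...]
loat64(0.59), np.float64(0.216), np.float64(0.179)), (214, np.float64(0.628), np.float64(0.241), np.float64(0.0)), (219, np.float64(0.629), np.float64(0.23), np.float64(-0.006))]
138 [(204, np.float64(0.582), np.float64(0.226), np.float64(0.178)), (209, np.float64(0.582), np.float64(0.216), np.float64(0.179)), (214, np.float64(0.619), np.float64(0.241), np.float64(-0.002)), (219, np.float64(0.619), np.float64(0.229), np.float64(-0.002))]
142 [(204, np.float64(0.571), np.float64(0.222), np.float64(0.197)), (209, np.float64(0.57), np.float64(0.212), np.float64(0.198)), (214, np.float64(0.609), np.float64(0.241), np.float64(-0.002)), (219, np.float64(0.609), np.float64(0.229), np.float64(0.0))]
```

View pics/c1.png

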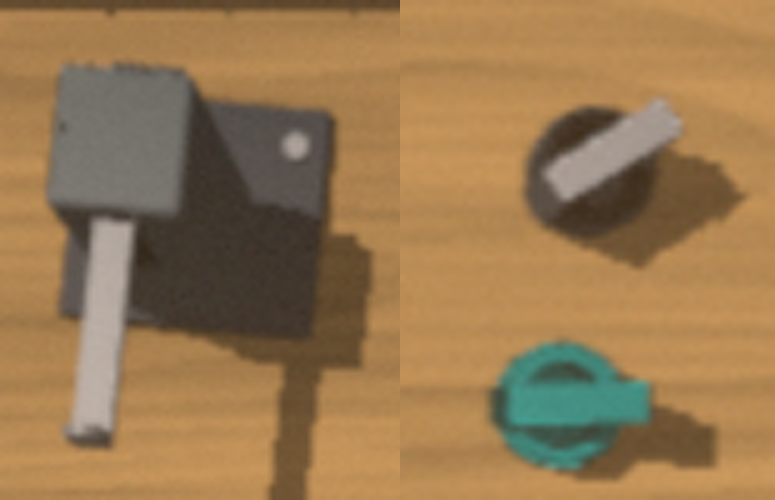

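Run:
```python
from h import *
T=cloud(np.load('top.npz'));S=cloud(np.load('scene.npz'))
for n,W,(u0,u1,v0,v1) in(('top',T,(195,235,95,150)),('sc',S,(405,450,180,235))):
    P=W[v0:v1,u0:u1].reshape(-1,3); P=P[(abs(P[:,2]-.179)<.008)&(P[:,0]>.582)&(P[:,0]<.655)&(abs(P[:,1]-.213)<.02)]
    xs=np.arange(.585,.655,.008); m=[]
    for x in xs:
        q=P[abs(P[:,0]-x)<.004]; m.append((x,(q[:,1].min()+q[:,1].max())/2,np.ptp(q[:,1]),np.median(q[:,2])))
    m=np.array(m); k=np.polyfit(m[:,0],m[:,1],1); print(n,np.degrees(np.arctan(k[0])),np.polyval(k,[.609]),m[:,2].round(3),m[:,3].round(3))
    L=W[v0:v1,u0:u1].reshape(-1,3);L=L[(L[:,2]>.19)&(L[:,0]<.6)];print('lip',L[:,0].min(),L[:,0].max(),L[:,1].min(),L[:,1].max(),L[:,2].max())
C=T[60:110,195:235].reshape(-1,3);C=C[C[:,2]>.18];C=C[C[:,0]>.655];print('col x',C[:,0].min(),'y',np.percentile(C[:,1],[2,98]))
for z in(.03,.1,.2,.3):
    B=T[225:385,120:235].reshape(-1,3);B=B[(B[:,2]>z)];print(z,len(B),np.nanmin(B,0),np.nanmax(B,0))
# long strap via scene within xy radius
Q=S.reshape(-1,3);Q=Q[(np.hypot(Q[:,0]-.475,Q[:,1]+.093)<.035)&(Q[:,2]>.116)&(Q[:,2]<.13)];r=cv2.minAreaRect(Q[:,:2].astype(np.float32));print(len(Q),r)
```

```text
top -5.687665084031173 [0.21570501] [0.017 0.015 0.017 0.017 0.016 0.017 0.016 0.016 0.014] [0.179 0.18  0.18  0.179 0.179 0.179 0.18  0.18  0.181]
lip 0.5690254579446024 0.5748919882245452 0.2112931642445504 0.22603895603741414 0.2057131463972332
sc -3.9762903046954676 [0.2122852] [0.015 0.02  0.017 0.015 0.015 0.017 0.019 0.019 0.016] [0.18  0.179 0.18  0.18  0.179 0.179 0.18  0.18  0.18 ]
lip 0.5723014055434403 0.5801736888583489 0.20620366421564018 0.22550458605500082 0.20343578585844574
col x 0.6557654495224616 y [0.18012214 0.23416153]
0.03 3734 [0.12665173 0.25986526 0.03030328] [0.33809086 0.3420943  0.26714639]
0.1 3458 [0.12665173 0.25986526 0.10001924] [0.33809086 0.3420943  0.26714639]
0.2 2925 [0.12665173 0.26005931 0.20014765] [0.33809086 0.3420943  0.26714639]Traceback (most recent call last):
  File "<stdin>", line 12, in <module>
    res = np.fmin.reduce(a, axis=axis, out=out, **kwargs)
ValueError: zero-size array to reduction operation fmin which has no identity
```

```bash
cat >> h.py <<'E'
from scipy.spatial.transform import Rotation as R
def go(x,y,z,yaw):
    s=manip.sense();r=R.from_quat(s['ee_rot']);M=r.as_matrix()
    d=M.T@(np.array([x,y,z])-s['ee_pos']);y0=np.degrees(np.arctan2(M[1,0],M[0,0]))
    print('t',round(s['time'],2),'pos',np.round(s['ee_pos'],4),'yaw',y0.round(2),'tilt',np.degrees(np.arccos(-M[2,2])).round(2),'F',np.round(s['wrist_force'],2),'w',np.round(s['width'],4))
    print('delta',d.round(4),'rows',np.linalg.norm(d)/.0417,'turn',round(-((yaw-y0+180)%360-180)/5,3))
E
python3 -c "
from h import *
go(.4745,-.0928,.2,-59)"
```

```text
t 0.1 pos [ 0.2172 -0.6121  0.2303] yaw -70.47 tilt 0.1 F [-0.66  0.24 -0.54] w 0.0856
delta [-0.4034 -0.4161  0.0311] rows 13.91670445336699 turn -2.294
```

{"fn": "drive_tool", "kwargs": {
  "delta_pos": [
    [-0.403,-0.416,0.03],
    [-0.403,-0.416,0.03],
    [-0.403,-0.416,0.03],
    [-0.403,-0.416,0.03],
    [-0.403,-0.416,0.03],
    [-0.403,-0.416,0.03],
    [-0.403,-0.416,0.03],
    [-0.403,-0.416,0.03],
    [-0.403,-0.416,0.03],
    [-0.403,-0.416,0.03]
  ],
  "turn": [-2.3,-2.3,-2.3,-2.3,-2.3,-2.3,-2.3,-2.3,-2.3,-2.3],
  "gripper": -1
}}

```text
time: 0.93
ee_pos: [0.4024, -0.2378, 0.2094]
ee_rot: [0.87, -0.492, -0.0, -0.0]
wrist_force: [0.3, 0.5, 0.4]
width: 0.0855
```

```bash
python3 -c "
from h import *
go(.4745,-.0928,.2,-59)"
```

```text
t 0.93 pos [ 0.4024 -0.2378  0.2094] yaw -59.0 tilt 0.01 F [0.29 0.46 0.39] w 0.0855
delta [-0.0871 -0.1365  0.0094] rows 3.8893998559402454 turn -0.001
```

{"fn": "drive_tool", "kwargs": {
  "delta_pos": [
    [-0.08,-0.125,0.01],
    [-0.08,-0.125,0.01],
    [-0.08,-0.125,0.01],
    [-0.08,-0.125,0.01],
    [-0.08,-0.125,0.01],
    [-0.08,-0.125,0.01],
    [-0.08,-0.125,0.01]
  ],
  "turn": [0,0,0,0,0,0,0]
}}

```text
time: 1.52
ee_pos: [0.4677, -0.1072, 0.1995]
ee_rot: [0.87, -0.492, -0.0, 0.0]
wrist_force: [-0.4, 0.3, 0.5]
width: 0.0854
```

```bash
python3 -c "
from h import *
go(.4745,-.0928,.088,-59)
c=cam('scene');W=cloud(c)
"
```

```text
t 1.52 pos [ 0.4677 -0.1072  0.1995] yaw -58.97 tilt 0.04 F [-0.4   0.26  0.54] w 0.0854
delta [-0.0088 -0.0133  0.1115] rows 2.7008414116942245 turn 0.005
```

{"fn": "drive_tool", "kwargs": {
  "delta_pos": [
    [-0.009,-0.013,0.0],
    [-0.009,-0.013,0.02],
    [-0.009,-0.013,0.05],
    [-0.009,-0.013,0.08],
    [-0.009,-0.013,0.1],
    [-0.009,-0.013,0.112],
    [-0.009,-0.013,0.114],
    [-0.009,-0.013,0.114]
  ],
  "turn": [0,0,0,0,0,0,0,0]
}}

```text
time: 2.23
ee_pos: [0.4738, -0.0933, 0.0852]
ee_rot: [0.87, -0.493, -0.001, 0.0]
wrist_force: [-0.2, 0.2, 0.1]
width: 0.0853
```

```bash
python3 -c "
from h import *
go(.4745,-.0928,.086,-59)
c=cam('scene')
cv2.imwrite('pics/g1.png',cv2.resize(c['image'][170:310,180:380],None,fx=4,fy=4,interpolation=2))
"
```

```text
t 2.23 pos [ 0.4738 -0.0933  0.0852] yaw -59.09 tilt 0.1 F [-0.23  0.2   0.12] w 0.0853
delta [-0.0001 -0.0008 -0.0008] rows 0.0284331234795974 turn -0.018
```

View pics/g1.png

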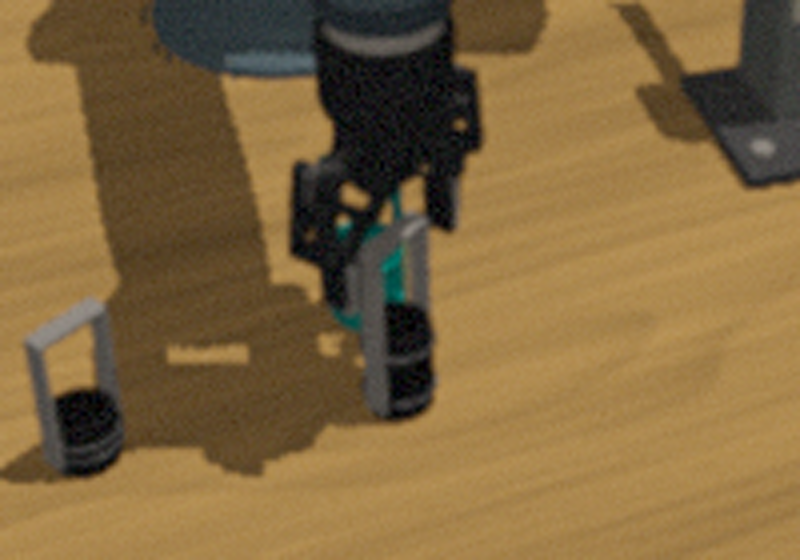

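The fingers straddle the tall bail at crop (340,280) and (440,200), with the piston still upright and the turquoise one behind it. I'll close the gripper.

{"fn": "drive_tool", "kwargs": {
  "delta_pos": [
    [0,0,0],
    [0,0,0],
    [0,0,0],
    [0,0,0],
    [0,0,0],
    [0,0,0],
    [0,0,0],
    [0,0,0],
    [0,0,0],
    [0,0,0]
  ],
  "turn": [0,0,0,0,0,0,0,0,0,0],
  "gripper": 1
}}

```text
time: 3.12
ee_pos: [0.4756, -0.093, 0.087]
ee_rot: [0.871, -0.492, 0.001, 0.0]
wrist_force: [0.9, -0.8, 5.9]
width: 0.047
```

{"fn": "drive_tool", "kwargs": {
  "delta_pos": [
    [0,0,-0.005],
    [0,0,-0.02],
    [0,0,-0.04],
    [0,0,-0.07],
    [0,0,-0.1],
    [0,0,-0.12],
    [0,0,-0.13],
    [0,0,-0.13],
    [0,0,-0.13]
  ],
  "turn": [0,0,0,0,0,0,0,0,0]
}}

```text
time: 3.87
ee_pos: [0.474, -0.0921, 0.2148]
ee_rot: [0.87, -0.492, -0.001, 0.0]
wrist_force: [0.1, 0.2, -1.4]
width: 0.0472
```

```bash
python3 -c "
from h import *
s=manip.sense();p=s['ee_pos']
for n in('scene','top'):
    c=cam(n);W=cloud(c).reshape(-1,3)
    Q=W[(np.hypot(W[:,0]-p[0],W[:,1]-p[1])<.03)]
    b=Q[(Q[:,2]<.22)&(Q[:,2]>.1)];print(n,len(b),'z',np.percentile(b[:,2],[1,5,50,95]).round(4) if len(b) else '')
    if n=='scene':
        cv2.imwrite('pics/l1.png',cv2.resize(c['image'][100:300,180:380],(600,600),interpolation=2))
        for z in np.arange(.10,.27,.01):
            q=Q[abs(Q[:,2]-z)<.005]; print(round(z,3),len(q),q.mean(0).round(4) if len(q) else '')
a=np.radians(-5.3);print('standoff',.610-.075*np.cos(a),.2145-.075*np.sin(a))
go(.610-.075*np.cos(a),.2145-.075*np.sin(a),.215,-95.3)
"
```

```text
scene 672 z [0.1288 0.1339 0.1753 0.21  ]
0.1 0 
0.11 0 
0.12 0 
0.13 41 [ 0.4916 -0.0961  0.1315]
0.14 72 [ 0.4918 -0.0972  0.141 ]
0.15 62 [ 0.492  -0.0984  0.15  ]
0.16 78 [ 0.492  -0.0984  0.1599]
0.17 79 [ 0.4855 -0.0953  0.17  ]
0.18 133 [ 0.4827 -0.0925  0.1795]
0.19 105 [ 0.4784 -0.0886  0.1885]
0.2 46 [ 0.477  -0.0944  0.2   ]
0.21 40 [ 0.476  -0.0902  0.2094]
0.22 34 [ 0.4678 -0.0754  0.2201]
0.23 41 [ 0.4713 -0.0773  0.2298]
0.24 31 [ 0.4747 -0.0787  0.2396]
0.25 101 [ 0.4736 -0.0826  0.2511]
0.26 39 [ 0.4642 -0.0718  0.2603]
top 14 z [0.1394 0.1398 0.1427 0.1767]
standoff 0.5353206476361563 0.2214277940584921
t 3.97 pos [ 0.4733 -0.0919  0.2135] yaw -58.97 tilt 0.24 F [-0.55 -0.16 -1.93] w 0.0473
delta [-0.2365 -0.2146 -0.0012] rows 7.659561180413393 turn 7.266
```

View pics/l1.png

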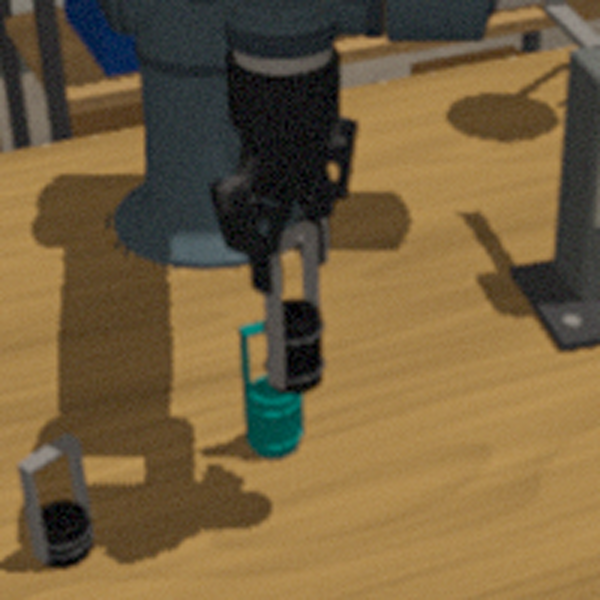

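The piston is lifted upright, with its cup at crop (300,345). The turquoise and short pistons are still standing. Next I'll carry it to a standoff in front of the lip.

{"fn": "drive_tool", "kwargs": {
  "delta_pos": [
    [-0.012,-0.011,0],
    [-0.04,-0.036,0],
    [-0.068,-0.062,0],
    [-0.096,-0.087,0],
    [-0.124,-0.112,0],
    [-0.152,-0.138,0],
    [-0.18,-0.163,0],
    [-0.208,-0.188,0],
    [-0.228,-0.206,0],
    [-0.236,-0.214,0]
  ],
  "turn": [0.4,1.2,2.1,3.0,3.9,4.8,5.7,6.5,7.1,7.27]
}}

```text
time: 4.8
ee_pos: [0.5351, 0.2233, 0.2132]
ee_rot: [-0.674, 0.739, 0.001, -0.001]
wrist_force: [-0.1, 0.2, -1.8]
width: 0.0473
```

{"fn": "drive_tool", "kwargs": {
  "delta_pos": [
    [0,0,0.005],
    [0,0,0.015],
    [0,0,0.025],
    [0,0,0.031],
    [0,0,0.033],
    [0,0,0.033],
    [0,0,0.033],
    [0,0,0.033]
  ],
  "turn": [0,0,0,0,0,0,0,0]
}}

```text
time: 5.47
ee_pos: [0.5367, 0.2198, 0.1834]
ee_rot: [-0.673, 0.739, -0.0, 0.0]
wrist_force: [-0.1, 0.0, -1.4]
width: 0.0476
```

```bash
python3 -c "
from h import *
a=np.radians(-5.3)
go(.610-.075*np.cos(a),.2145-.075*np.sin(a),.181,-95.3)
t=cam('top');c=cam('scene')
cv2.imwrite('pics/s1.png',np.hstack([cv2.resize(c['image'][110:310,330:480],(450,600),interpolation=2),cv2.resize(t['image'][50:250,170:280],(330,600),interpolation=2)]))
go(.610,.2145,.181,-95.3)
"
```

```text
t 5.47 pos [0.5367 0.2198 0.1834] yaw -95.36 tilt 0.06 F [-0.14  0.01 -1.4 ] w 0.0476
delta [-0.0015  0.0015  0.0024] rows 0.07679252571321231 turn -0.011
t 5.57 pos [0.5367 0.22   0.1835] yaw -95.34 tilt 0.08 F [-0.01 -1.4  -1.89] w 0.0471
delta [-0.0014 -0.0735  0.0026] rows 1.7631894084338093 turn -0.008
```

View pics/s1.png

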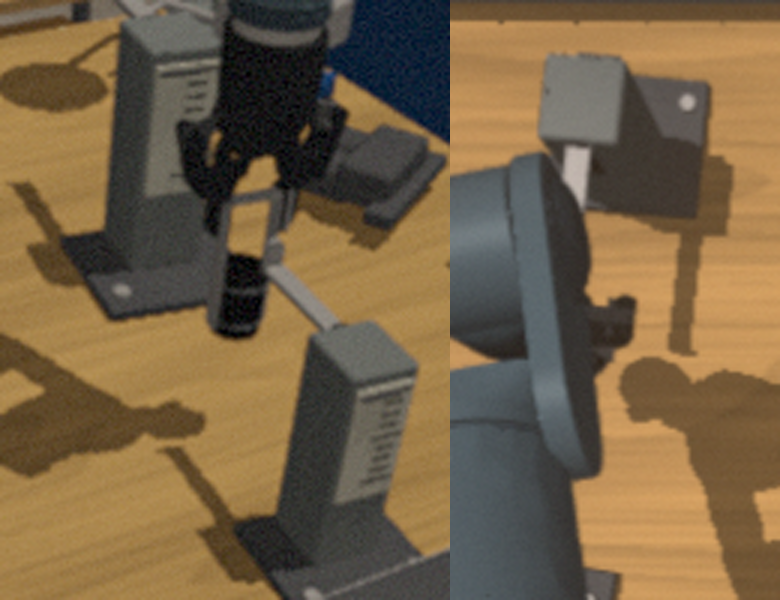

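The piston is level in front of the lip. In the scene crop the cup is at (237,295), and the arm runs from its lip at (275,250) to the column at (335,325). I'll advance slowly along the arm.

{"fn": "drive_tool", "kwargs": {
  "delta_pos": [
    [-0.001,-0.003,0],
    [-0.001,-0.009,0],
    [-0.001,-0.017,0],
    [-0.001,-0.025,0],
    [-0.001,-0.033,0],
    [-0.001,-0.038,0],
    [-0.001,-0.04,0],
    [-0.001,-0.04,0]
  ],
  "turn": [0,0,0,0,0,0,0,0]
}}

```text
time: 6.23
ee_pos: [0.5768, 0.2172, 0.1826]
ee_rot: [-0.673, 0.739, 0.0, -0.0]
wrist_force: [-0.6, -0.2, -0.9]
width: 0.0474
```

```bash
python3 -c "
from h import *
go(.610,.2145,.181,-95.3)
c=cam('scene')
cv2.imwrite('pics/s2.png',cv2.resize(c['image'][150:270,370:490],(600,600),interpolation=2))
"
```

```text
t 6.23 pos [0.5768 0.2172 0.1826] yaw -95.34 tilt 0.01 F [-0.56 -0.18 -0.93] w 0.0474
delta [-0.0004 -0.0334  0.0016] rows 0.8008163359295859 turn -0.009
```

View pics/s2.png

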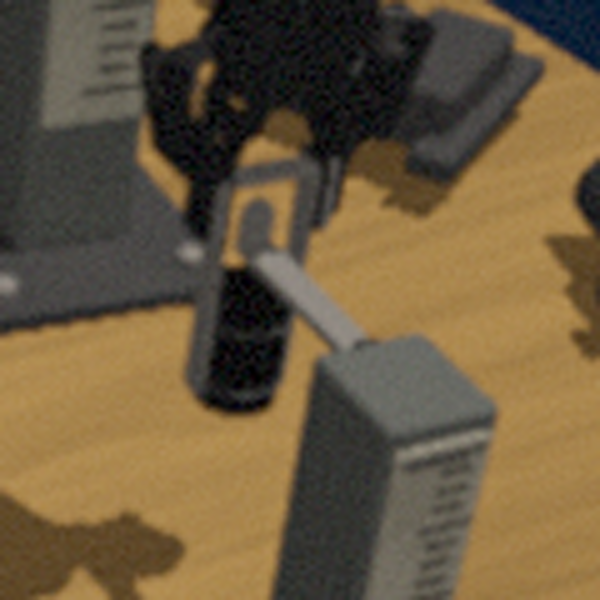

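The lip shows centred inside the bail window at crop (258,225). I'll go on to the seat.

{"fn": "drive_tool", "kwargs": {
  "delta_pos": [
    [0,-0.003,0],
    [0,-0.009,0],
    [0,-0.017,0],
    [0,-0.025,0],
    [0,-0.031,0],
    [0,-0.033,0],
    [0,-0.033,0],
    [0,-0.033,0]
  ],
  "turn": [0,0,0,0,0,0,0,0]
}}

```text
time: 6.95
ee_pos: [0.6091, 0.2143, 0.1826]
ee_rot: [-0.673, 0.739, 0.0, -0.0]
wrist_force: [0.4, 0.3, -1.4]
width: 0.0472
```

{"fn": "drive_tool", "kwargs": {
  "delta_pos": [
    [0,0,0.004],
    [0,0,0.01],
    [0,0,0.016],
    [0,0,0.022],
    [0,0,0.026],
    [0,0,0.029],
    [0,0,0.031],
    [0,0,0.033],
    [0,0,0.033],
    [0,0,0.033]
  ],
  "turn": [0,0,0,0,0,0,0,0,0,0]
}}

```text
time: 7.78
ee_pos: [0.6092, 0.2143, 0.1499]
ee_rot: [-0.673, 0.739, -0.0, 0.0]
wrist_force: [-0.1, -0.9, -2.6]
width: 0.047
```

```bash
python3 -c "
from h import *
go(.610,.2145,.1275,-95.3)
c=cam('scene')
cv2.imwrite('pics/s3.png',cv2.resize(c['image'][150:270,370:490],(600,600),interpolation=2))
"
```

```text
t 7.78 pos [0.6092 0.2143 0.1499] yaw -95.32 tilt 0.01 F [-0.14 -0.89 -2.57] w 0.047
delta [-0.0002 -0.0008  0.0224] rows 0.5366755773159508 turn -0.005
```

View pics/s3.png

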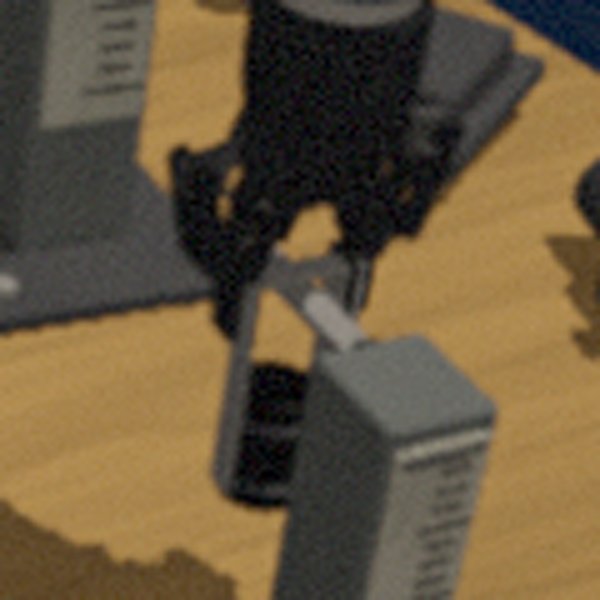

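The strap now lies just over the arm at crop (305,270), close to contact. I'll lower gently onto the spring.

{"fn": "drive_tool", "kwargs": {
  "delta_pos": [
    [0,0,0.001],
    [0,0,0.003],
    [0,0,0.005],
    [0,0,0.007],
    [0,0,0.009],
    [0,0,0.011],
    [0,0,0.012],
    [0,0,0.012],
    [0,0,0.012],
    [0,0,0.012]
  ],
  "turn": [0,0,0,0,0,0,0,0,0,0]
}}

```text
time: 8.67
ee_pos: [0.609, 0.2143, 0.1378]
ee_rot: [-0.673, 0.739, 0.0, -0.0]
wrist_force: [-0.3, -0.8, -1.1]
width: 0.0469
```

{"fn": "drive_tool", "kwargs": {
  "delta_pos": [
    [0,0,0.001],
    [0,0,0.003],
    [0,0,0.005],
    [0,0,0.007],
    [0,0,0.008],
    [0,0,0.009],
    [0,0,0.009],
    [0,0,0.009],
    [0,0,0.009],
    [0,0,0.009]
  ],
  "turn": [0,0,0,0,0,0,0,0,0,0]
}}

```text
time: 9.5
ee_pos: [0.6091, 0.2143, 0.1288]
ee_rot: [-0.674, 0.739, -0.0, 0.0]
wrist_force: [-0.7, 0.4, 0.1]
width: 0.0476
```

```bash
cat > chk.py <<'E'
from h import *
f=[]
for i in range(10):
    c=manip.camera('scene'); f.append(manip.sense()['wrist_force'])
print('F',np.mean(f,0).round(3),np.std(f,0).round(2))
W=np.concatenate([cloud(c).reshape(-1,3)])
Q=W[(abs(W[:,0]-.638)<.008)&(abs(W[:,1]-.2105)<.006)&(W[:,2]>.12)];print('hook arm z (x~.638)',len(Q),np.median(Q[:,2]) if len(Q) else '')
go(.610,.2145,.1275,-95.3)
E
python3 chk.py
```

```text
F [ 0.164 -0.122  0.074] [0.37 0.38 0.48]
hook arm z (x~.638) 195 0.3352238790929725
t 10.0 pos [0.6091 0.2143 0.1288] yaw -95.33 tilt 0.01 F [ 0.38  0.04 -0.42] w 0.0472
delta [-0.0003 -0.0009  0.0013] rows 0.037983996398229775 turn -0.005
```

Wrist Fz averages about 0, so the spring carries the full weight at roughly 18 mm of sink. I'll release here.

{"fn": "drive_tool", "kwargs": {
  "delta_pos": [
    [0,0,0],
    [0,0,0],
    [0,0,0],
    [0,0,0],
    [0,0,0],
    [0,0,0],
    [0,0,0],
    [0,0,0],
    [0,0,0],
    [0,0,0]
  ],
  "turn": [0,0,0,0,0,0,0,0,0,0],
  "gripper": -1
}}

```text
time: 10.83
ee_pos: [0.6091, 0.2143, 0.1287]
ee_rot: [-0.674, 0.739, 0.0, 0.0]
wrist_force: [-0.2, 0.6, -0.3]
width: 0.0859
```

```bash
sed -i "s/(W\[:,2\]>.12)/(W[:,2]>.12)\&(W[:,2]<.19)/" chk.py; python3 chk.py; python3 -c "
import cv2
from h import *
c=cam('scene')
cv2.imwrite('pics/s4.png',cv2.resize(c['image'][150:270,370:490],(600,600),interpolation=2))"
```

```text
F [ 0.09  -0.213  0.32 ] [0.37 0.39 0.56]
hook arm z (x~.638) 16 0.16140443823554534
t 11.33 pos [0.6091 0.2143 0.1287] yaw -95.32 tilt 0.0 F [-0.33 -0.18  0.13] w 0.0853
delta [-0.0003 -0.0009  0.0012] rows 0.03728341453976393 turn -0.005
```

View pics/s4.png

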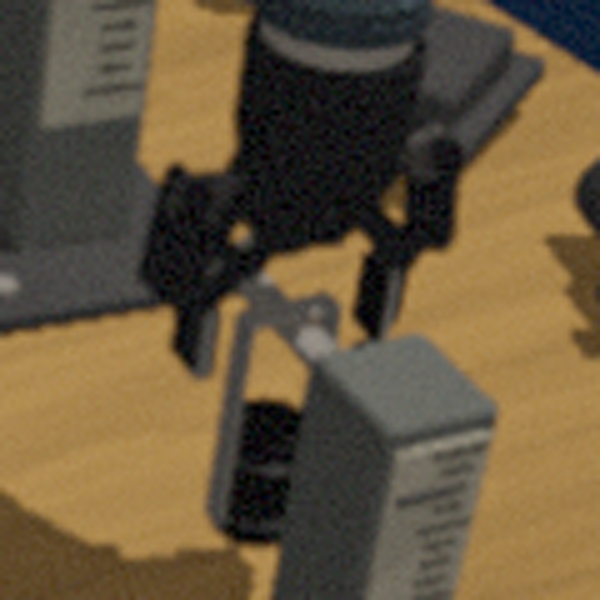

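The piston hangs free with its strap across the arm at crop (290,315). Both fingers are clear of the bail. I'll retract straight up.

{"fn": "drive_tool", "kwargs": {
  "delta_pos": [
    [0,0,-0.004],
    [0,0,-0.014],
    [0,0,-0.03],
    [0,0,-0.05],
    [0,0,-0.075],
    [0,0,-0.1],
    [0,0,-0.125],
    [0,0,-0.14],
    [0,0,-0.15],
    [0,0,-0.15]
  ],
  "turn": [0,0,0,0,0,0,0,0,0,0]
}}

```text
time: 12.22
ee_pos: [0.6103, 0.2145, 0.2826]
ee_rot: [-0.674, 0.739, -0.002, 0.002]
wrist_force: [0.3, 0.5, -0.3]
width: 0.0857
```

{"fn": "drive_tool", "kwargs": {
  "delta_pos": [
    [0,0.01,0],
    [0,0.03,0],
    [0,0.06,0],
    [0,0.09,0],
    [0,0.11,0],
    [0,0.12,0],
    [0,0.12,0],
    [0,0.12,0],
    [0,0.12,0],
    [0,0.12,0]
  ],
  "turn": [0,0,0,0,0,0,0,0,0,0]
}}

```text
time: 13.05
ee_pos: [0.4904, 0.2252, 0.2784]
ee_rot: [-0.673, 0.739, 0.0, -0.0]
wrist_force: [0.7, -0.2, -0.2]
width: 0.0852
```

```bash
python3 chk.py; python3 -c "
from h import *
for i in range(2):
    t=cam('top');W=cloud(t)[90:150,190:235].reshape(-1,3);Q=W[(W[:,2]>.14)&(W[:,2]<.175)&(W[:,0]>.58)&(W[:,0]<.65)];
    r=cv2.minAreaRect(Q[:,:2].astype(np.float32));print(len(Q),np.median(Q,0),r)
c=cam('scene')
cv2.imwrite('pics/s5.png',cv2.resize(c['image'][120:320,170:490],(800,500),interpolation=2))"
```

```text
F [ 0.316 -0.1   -0.115] [0.56 0.38 0.48]
hook arm z (x~.638) 15 0.16169379835234438
t 13.55 pos [0.4896 0.2254 0.2788] yaw -95.33 tilt 0.0 F [-0.06 -0.64 -0.53] w 0.0852
delta [-0.0003 -0.1208  0.1513] rows 4.6429890431639524 turn -0.005
407 [0.60899716 0.21452159 0.1620469 ] ((0.6139746308326721, 0.21874184906482697), (0.06747470051050186, 0.04961235821247101), 18.156343460083008)
404 [0.60898945 0.21445499 0.162304  ] ((0.6142567992210388, 0.21886464953422546), (0.06630892306566238, 0.049411896616220474), 18.171598434448242)
```

View pics/s5.png

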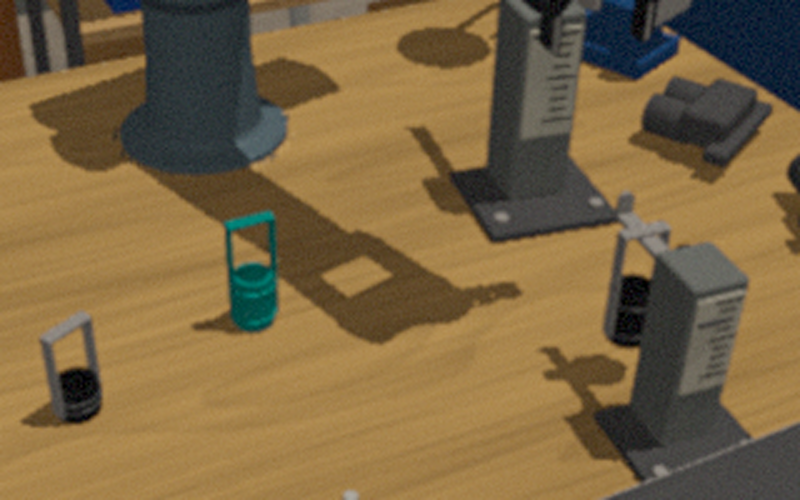

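The tall piston hangs upright and still on the smaller scale at crop (630,290). The short piston at (75,370) and the turquoise one at (250,270) haven't moved, and the gripper is clear, so I'm handing in.

```bash
python3 -c "
from plant import manip
print(manip.finish_job())"
```

```text
the job is handed in; nothing more can be done
None
```

The taller piston is hanging by its bail on the smaller scale's hook, and I handed the job in at about 13.8 s. I gripped it across the bail legs, slid the open bail over the lip along the arm, and eased it down. I opened the fingers only once the spring carried the weight, with the mean vertical wrist force about 0.

- **Hook:** the arm top sits at z of about 0.162 m, a sink of about 18 mm. That is in the expected 15 to 25 mm range and well short of the 50 mm stop.
- **Stillness:** two successive top-camera frames agreed to about 0.3 mm, and the last scene picture shows the piston upright behind the lip.
- **Clearance:** the gripper is open, about 120 mm back from the seat along the arm and 150 mm above its release height, touching nothing.
- **Other pistons:** in the last picture the short and turquoise pistons stand where they were. I judged that by eye and did not re-measure them.
- **Disagreement:** the two cameras differed by about 3 mm on the hook's sideways position. I took a value in between, well inside the 13 mm clearance each side. No check failed.

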